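# Slide the order pad out over the board's edge

### The arm

A 7-joint arm with a two-finger parallel gripper is mounted at the origin on a cart in front of the work surface, level with it; the furniture and walls round the work are solid. World frame = base frame: x ahead of the robot, y to its left, z up, the work surface at z = 0. Lengths are in m, angles in rad, forces in N, time in s.
With the tool pointing down it reaches from about 0.425 to 0.875 m from the base axis. Payload 4.7 kg.
Tool frame: the origin (TCP) lies at the very end of the fingers, on their centre line; the grasp point (between the pads) lies behind it (ctrl.tcp_to_grasp is the y of the grasp point in the tool frame, in m); y points along the fingers, x is the direction in which the jaws open and shut, and the axes are right-handed (so a half turn about y gives the same grasp; the last joint's range is limited). The gripper opens to 87 mm and grips with 3 to 60 N. Pads are 19 mm wide; open, the fingers measure 117 mm over their backs; the gripper's body (75 mm by 190 mm) begins 51 mm behind the grasp point.
Start: joints at [1.31, 0.321, -0.07, 1.45, 0.023, 1.371, -0.057], TCP at [0.176, -0.626, 0.223] pointing down, gripper open.
Joint ranges: [-2.86, 2.86], [-0.3, 2.09], [-1.38, 1.24], [0.06, 2.45], [-1.56, 4.7], [0.09, 2.05], [-2.69, 2.69]. Speed limits (rad/s): [2.57, 2.57, 3.14, 3.14, 3.14, 3.14, 3.14].

### API

Orientations are given as a rotation vector (axis times angle).
In Python, from bench import ctrl, get_image, workorder gives the robot as it stands.
- The arm moves only by the tool drive_tool, never from a script. Its argument "increments" is text: rows parted by semicolons, each of 5 numbers parted by spaces: the shift along the tool's x, y, z in mm, then the turn about the tool's y in degrees, then the closure in counts, from 0 (fully open) to 255 (shut). In form: tx ty tz yaw fingers; .... A call has 1 to 20 rows; each row shifts and turns the commanded pose from where the row before left it, along the tool's axes as they then stand; what a row does not reach is not made up. A row lasts 1/8 s, in which the tool goes at most 62.5 mm and 10.7 degrees, less where a joint would pass 70% of its speed; a pose out of reach is approached as far as the arm can. A call is refused whole if a number of a shift passes 62.5 or a number of a turn 10.7, either way. A call with a gripper value outside its range is refused whole. The fingers move at their own pace and stop on an object; "squeeze" is the grip in N (left out, the last holds). Time passes only in rows, so rows that do not move let the fingers close. It gives the time, the measured TCP pose, the force and the opening at its end, in the units of the state.
- ctrl.get_state(): the state, without advancing time (a new reading comes with each control period).
- get_image(name): name is "scene" or "top" or "wrist"; returns a dict with "img" (384x512x3 uint8, red, green, blue), "mtx" (3x3 intrinsics, pixels), "camera_from_world" (4x4, takes a point from world to camera coordinates). Camera axes: x right, y up, looking along -z (the intrinsics and any distortion apply to the point x, -y, -z); pixel columns grow to the right and rows downward; lengths in m; the calibration is good to about 2 mm. A picture is of the moment at which its call begins. There is no depth.
- workorder.close_job(): hands the job in, once; it reports no verdict.
The state is a dict: "time": time; "joint_positions": joint angles; "qd": joint speeds; "joint_torque": joint torques, N m; "position": TCP position; "tool_rot": TCP orientation; "ft_force": force on the tool from outside, world axes, zero at the start; "torque": the same for the moment, N m; "grip_width": opening from 0.0 (shut) to 1.0 (fully open).
Only numpy, scipy, OpenCV 4.12 (cv2) and the standard library are available. Lean on these libraries where they do the work, as an engineer would, in place of code of your own. Each camera call takes 0.05 s, during which the arm holds its last target.

### The job

The order pad lies flat on the thick wooden board, where it is hard to pick up. Slide it toward the board's left-hand edge until it sticks straight out over that edge by about 5 cm, to within a centimetre, so that a waiter can get his fingers under it. Push it lightly with the fingertips: it stays flat on the board, is not picked up or squeezed, must not drop off, and is left lying there by itself; leave everything else where it is.

Things in the scene. Friction and masses are not known exactly. Their poses are not given: they have to be found in the camera images.
- order_pad: Plain white order pad lying flat on the wooden board, a flat slab 140 mm long (its x axis), 75 mm wide (its y axis), upper face 9 mm above the board, about 60 g, slides freely. Origin at the centre of its underside. Its x axis points roughly toward the board's left-hand edge, up to 0.35 rad off square; its end at x = -70 mm is the one away from that edge.
- pad_lead (a point): Middle of the order pad's short end that faces the board's left-hand edge (70 mm from the pad's centre along its x axis), 5 mm above the pad's underside. The overhang is measured to this point.
- board_left_edge (a point): Middle of the upper left-hand edge of the wooden board. The board is a rectangular slab, 270 mm deep (front to back) by 340 mm wide (left to right), of pale wood with a darker strip along its front and its back, on small rubber feet; its flat top is 32 mm above the table. It is fixed to the table, turned up to 0.22 rad. Axes of this point: x along that edge (away from the robot), y square to the edge and outward (to the robot's left), z up.
- dial_thermometer: Kitchen thermometer with a flat round dial (43 mm across, 10 mm high) and a thin metal shaft, 157 mm long over all, lying on the board beside the order pad, nearer to or farther from the robot than the pad. Origin at the middle of its length, on the underside; its y axis runs along the shaft toward the dial. Not to be moved.
- ramekin_3: Small round white bowl, 65 mm across, 37 mm high, on the table beyond the board. Origin at the centre of its underside. Not to be moved.
- ramekin_4: Small round white bowl, 65 mm across, 37 mm high, on the table to the right of the board. Origin at the centre of its underside. Not to be moved.
Not all that is in view belongs to the job. Of the things shaped like the order_pad, the white one is meant.

How it is judged:
On the way:
1. the fingers push the pad's leading end out past the board's edge (y of pad_lead in the frame of board_left_edge above 0.005 m and contact force between the fingers and order_pad above 0.03 N).
At the end, for the whole second after the job is handed in: The middle of the pad's leading end is 50 mm (within 12 mm) past the board's left edge, the pad's length is square to that edge within 0.2 rad, the pad lies flat and at rest on the board, and the thermometer and both small bowls are within 20 mm of where they started (y of pad_lead in the frame of board_left_edge between 0.038 and 0.062 m and angle between the x axis of order_pad and the y axis of board_left_edge, either way round below 0.2 rad and height (world z) of order_pad between 0.027 and 0.037 m and angle between order_pad's own z axis and vertical below 0.05 rad and linear speed of order_pad below 0.01 m/s and distance of each of dial_thermometer, ramekin_3, ramekin_4 from where it was at the start of the episode below 0.02 m); the robot touches nothing.
It fails at once if the order pad was lifted more than 12 mm off the board (height (world z) of order_pad above 0.044 m).
It fails at once if the order pad dropped off the board (height (world z) of order_pad below 0.015 m).
It fails at once if the order pad was squeezed or pushed with more than 20 N (contact force between the fingers and order_pad above 20 N).
It fails at once if the thermometer or a bowl was moved by more than 20 mm (distance of any of dial_thermometer, ramekin_3, ramekin_4 from where it was at the start of the episode above 0.02 m).
It also fails if it takes over 37 s, if anything falls off the work surface, if the arm or the gripper's body presses on something with over 40 N, if the wrist force passes 120 N, or if a joint passes its speed limit or range.

## Working session

There is one attempt and no reset: what is moved stays moved. The work goes in short steps, Python scripts to look and compute and a tool call to move; the robot and the scene stay as the last step left them, time stands still between calls to the robot, and variables do not carry over. Pictures are saved under pics/ and viewed, and the job is handed in when it is done.

Besides the shell and the picture viewer there is one more tool, called by a JSON object that holds its "method" and its "body", one argument or row to a line. drive_tool: Moves the arm, as the interface text tells. Its arguments: {"type":"object","properties":{"increments":{"type":"string"},"squeeze":{"type":"number"}},"required":["increments"]}

```bash
ls; mkdir -p pics; python3 - <<'E'
from bench import ctrl,get_image,workorder
import cv2,pickle
print(ctrl.get_state(), ctrl.tcp_to_grasp)
d={}
for n in("scene","top","wrist"):
    r=get_image(n); d[n]=r; cv2.imwrite(f"pics/{n}0.png",cv2.resize(r["img"][:,:,::-1],(800,600),interpolation=cv2.INTER_CUBIC))
pickle.dump(d,open("d0.pkl","wb"))
E
```

```text
pics
{'time': 0.0, 'joint_positions': array([ 1.31008708,  0.32184303, -0.07012949,  1.4516987 ,  0.02257576,
        1.37079405, -0.05689663]), 'qd': array([ 0.00040172, -0.00064153, -0.00019273,  0.00042275,  0.00026187,
       -0.00081131,  0.0004487 ]), 'joint_torque': array([ 3.65706876e-05, -4.91291964e+01, -4.04178165e-01, -3.12527025e+01,
       -6.39840262e-02,  4.38999385e-02,  1.56584319e-04]), 'position': array([ 0.17621924, -0.62506835,  0.22143696]), 'tool_rot': array([-1.32561855,  1.00551477, -1.00286007]), 'ft_force': array([ 0.27471814, -0.22037455,  0.31450647]), 'torque': array([-0.00497203,  0.01349363,  0.00131481]), 'grip_width': 1.0005049581469494} -0.0187
```

View pics/scene0.png

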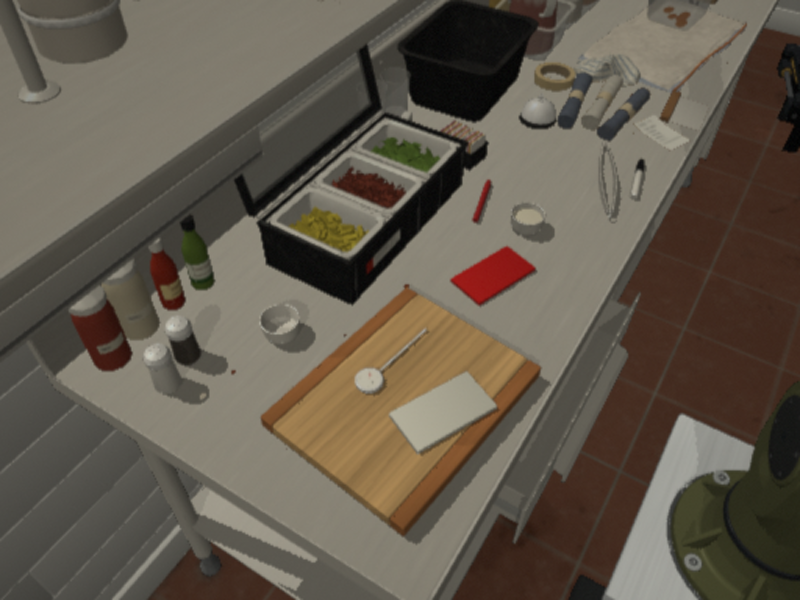

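View pics/top0.png

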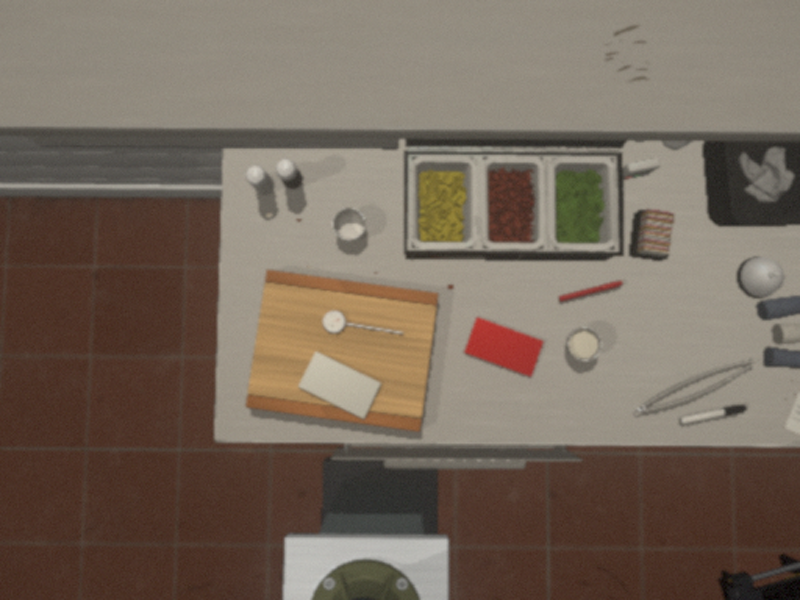

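```bash
python3 - <<'E'
import pickle,numpy as np
from scipy.spatial.transform import Rotation as R
d=pickle.load(open("d0.pkl","rb"))
for n in d: print(n,d[n]["mtx"].tolist(),np.round(d[n]["camera_from_world"],3).tolist(), [k for k in d[n]])
print(R.from_rotvec([-1.32561855,  1.00551477, -1.00286007]).as_matrix().round(3))
E
```

```text
scene [[443.1966957427936, 0.0, 259.46316620722087], [0.0, 443.1966957427936, 194.26319272106764], [0.0, 0.0, 1.0]] [[-0.852, -0.523, 0.014, 0.462], [0.395, -0.626, 0.672, -0.322], [-0.342, 0.579, 0.74, -0.913], [0.0, 0.0, 0.0, 1.0]] ['img', 'mtx', 'camera_from_world']
top [[389.8131832233258, 0.0, 256.9246802357142], [0.0, 389.8131832233258, 192.65562517047806], [0.0, 0.0, 1.0]] [[0.007, -1.0, -0.002, -0.069], [0.997, 0.007, 0.074, -0.611], [-0.074, -0.002, 0.997, -1.17], [0.0, 0.0, 0.0, 1.0]] ['img', 'mtx', 'camera_from_world']
wrist [[264.39619902754623, 0.0, 254.8876719755033], [0.0, 264.39619902754623, 193.3014363982924], [0.0, 0.0, 1.0]] [[0.271, -0.963, -0.002, -0.649], [0.933, 0.263, -0.245, 0.031], [0.236, 0.065, 0.97, -0.39], [0.0, 0.0, 0.0, 1.0]] ['img', 'mtx', 'camera_from_world']
[[ 0.271 -0.001  0.962]
 [-0.962  0.002  0.271]
 [-0.002 -1.    -0.   ]]
```

The scene has two pad-shaped things: a white one on the board (scene 443,412; top 340,384) and a red one on the table (scene 493,275; top 503,347). The white one is on the board and matches the description, so I'll confirm it in an enlarged crop.

```bash
python3 - <<'E'
import pickle,cv2
d=pickle.load(open("d0.pkl","rb"))
a=d["top"]["img"][165:285,150:290,::-1]; cv2.imwrite("pics/ct.png",cv2.resize(a,None,fx=5,fy=5,interpolation=cv2.INTER_CUBIC))
a=d["scene"]["img"][180:345,160:355,::-1]; cv2.imwrite("pics/cs.png",cv2.resize(a,None,fx=4,fy=4,interpolation=cv2.INTER_CUBIC)[:600])
E
```

```text
(no output)
```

View pics/ct.png

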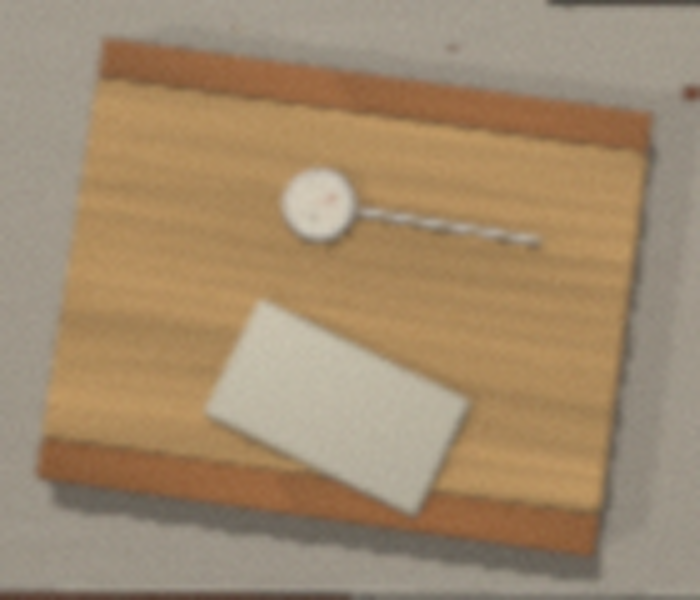

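View pics/cs.png

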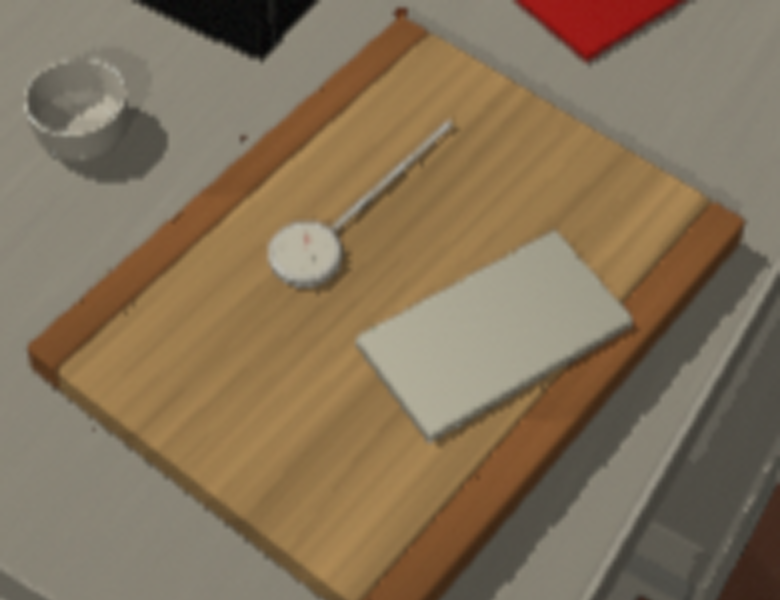

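White pad confirmed. In the top crop its corners are (264,299), (206,411), (417,515) and (470,402). In the scene crop they are (357,340), (432,440), (634,323) and (557,232). The board's left edge runs from (103,38) to (38,477) in the top crop, and the thermometer lies on the far side of the pad. Next I'll triangulate.

```bash
cat > h.py <<'E'
import numpy as np
def P(r):
    return r["mtx"]@np.diag([1,-1,-1])@r["camera_from_world"][:3]
def tri(rs,us):
    A=[]
    for r,(u,v) in zip(rs,us):
        p=P(r); A+= [u*p[2]-p[0], v*p[2]-p[1]]
    A=np.array(A); s=np.linalg.lstsq(A[:,:3],-A[:,3],rcond=None)[0]; return s
def onz(r,uv,z):
    p=P(r); u,v=uv
    A=np.array([u*p[2]-p[0], v*p[2]-p[1]]); 
    return np.append(np.linalg.solve(A[:,:2],-A[:,3]-A[:,2]*z),z)
def px(r,X):
    q=P(r)@np.append(X,1); return q[:2]/q[2]
def un(p,f,o): return ((p[0]+.5)/f-.5+o[0],(p[1]+.5)/f-.5+o[1])
E
python3 - <<'E'
import pickle; from h import *
np.set_printoptions(precision=4,suppress=True)
d=pickle.load(open("d0.pkl","rb")); T,S=d["top"],d["scene"]
t={"FL":(264,299),"NL":(206,411),"NR":(417,515),"FR":(470,402),"bFL":(103,38),"bFR":(652,113),"bNL":(38,477),"bNR":(596,555),"dial":(318,204),"tip":(538,240)}
s={"FL":(357,340),"NL":(432,437),"NR":(634,323),"FR":(557,232),"bFL":(30,348),"bFR":(405,15),"bNR":(743,222),"dial":(304,250),"tip":(450,124)}
for k in t:
    a=un(t[k],5,(150,165)); z=.032 if k[0]=='b' else .041
    o=onz(T,a,z); 
    if k in s:
        b=un(s[k],4,(160,180)); X=tri([T,S],[a,b]); print(k,X,o,onz(S,b,z),px(T,X)-a)
    else: print(k,o)
E
```

```text
FL [0.512  0.0982 0.0311] [0.5136 0.0977 0.041 ] [0.5073 0.1031 0.041 ] [0.2572 0.5007]
NL [0.4438 0.131  0.0337] [0.4468 0.1311 0.041 ] [0.4399 0.1338 0.041 ] [0.4082 0.8359]
NR [0.3834 0.0043 0.0312] [0.3864 0.0045 0.041 ] [0.38  0.01  0.041] [0.273 0.622]
FR [ 0.4508 -0.0271  0.0347] [ 0.4532 -0.0263  0.041 ] [ 0.4474 -0.0234  0.041 ] [0.3194 0.6941]
bFL [0.6692 0.1993 0.0267] [0.6713 0.1998 0.032 ] [0.664  0.2007 0.032 ] [0.5421 0.9008]
bFR [ 0.625  -0.1367  0.0277] [ 0.6278 -0.1348  0.032 ] [ 0.6204 -0.1343  0.032 ] [0.5293 1.0484]
bNL [0.4062 0.2326 0.032 ]
bNR [ 0.3606 -0.1027  0.0231] [ 0.3625 -0.1021  0.032 ] [ 0.3585 -0.0961  0.032 ] [0.0999 0.2413]
dial [0.5694 0.0658 0.0379] [0.5707 0.0662 0.041 ] [0.567  0.0671 0.041 ] [0.2498 0.4701]
tip [ 0.5482 -0.0671  0.0328] [ 0.55   -0.0661  0.041 ] [ 0.5434 -0.0617  0.041 ] [0.3252 0.6607]
```

The two views give these results:
- **Pad:** the top is 7–8 mm above the board, against 9 mm in the text. Measured size is 139 mm by 75 mm.
- **Angle:** the pad is about 0.32 rad off square.
- **Travel:** the leading end is about 107 mm short of the edge, so it needs roughly 157 mm.

The plan is to push from behind the far half of the trailing end, fingers nearly shut and square to the board, so that the pad turns flush. Now I'll work out the transit.

```bash
cat > go.py <<'E'
from h import *
from scipy.spatial.transform import Rotation as R
def frame(rv): return R.from_rotvec(rv).as_matrix()
# identical rows: N rows of (tx,ty,tz mm,yaw deg)
def rows(p,rv,target,yaw_deg,N):
    M=frame(rv); S=np.zeros((3,3)); a=np.radians(yaw_deg/N); m=M.copy()
    for k in range(N):
        S+=m; m=m@R.from_rotvec([0,a,0]).as_matrix()
    return np.linalg.solve(S,np.array(target)-p)*1000, m
E
python3 - <<'E'
from go import *; from bench import ctrl
s=ctrl.get_state()
x,m=rows(s["position"],s["tool_rot"],[.4315,-.056,.12],-67.2,12); print(x.round(2)); print(m.round(3))
E
```

```text
[-18.19   8.53  51.97]
[[ 0.992 -0.001  0.123]
 [-0.123  0.001  0.992]
 [-0.001 -1.     0.001]]
```

{"method": "drive_tool", "body": {
  "increments": "-18.2 8.5 52 -5.6 214; -18.2 8.5 52 -5.6 214; -18.2 8.5 52 -5.6 214; -18.2 8.5 52 -5.6 214; -18.2 8.5 52 -5.6 214; -18.2 8.5 52 -5.6 214; -18.2 8.5 52 -5.6 214; -18.2 8.5 52 -5.6 214; -18.2 8.5 52 -5.6 214; -18.2 8.5 52 -5.6 214; -18.2 8.5 52 -5.6 214; -18.2 8.5 52 -5.6 214; 0 0 0 0 214; 0 0 0 0 214",
  "squeeze": 5
}}

```text
time: 1.9
position: [0.4319, -0.0569, 0.1206]
tool_rot: [-1.569, 0.097, -0.097]
ft_force: [0.1, -0.4, -0.9]
grip_width: 0.158
```

```bash
python3 - <<'E'
from bench import ctrl,get_image
from h import *
from go import frame
import cv2,pickle
s=ctrl.get_state(); print(s["time"],s["position"],s["grip_width"],frame(s["tool_rot"]).round(3),s["ft_force"])
d={}
for n in("top","wrist"):
    r=get_image(n); d[n]=r; cv2.imwrite(f"pics/{n}1.png",cv2.resize(r["img"][:,:,::-1],(800,600),interpolation=cv2.INTER_CUBIC))
pickle.dump(d,open("d1.pkl","wb"))
E
```

```text
1.9 [ 0.43186892 -0.05688619  0.12060832] 0.15820700291276357 [[ 0.992  0.     0.123]
 [-0.123 -0.001  0.992]
 [ 0.    -1.    -0.001]] [ 0.11042813 -0.35345013 -0.94152369]
```

View pics/wrist1.png

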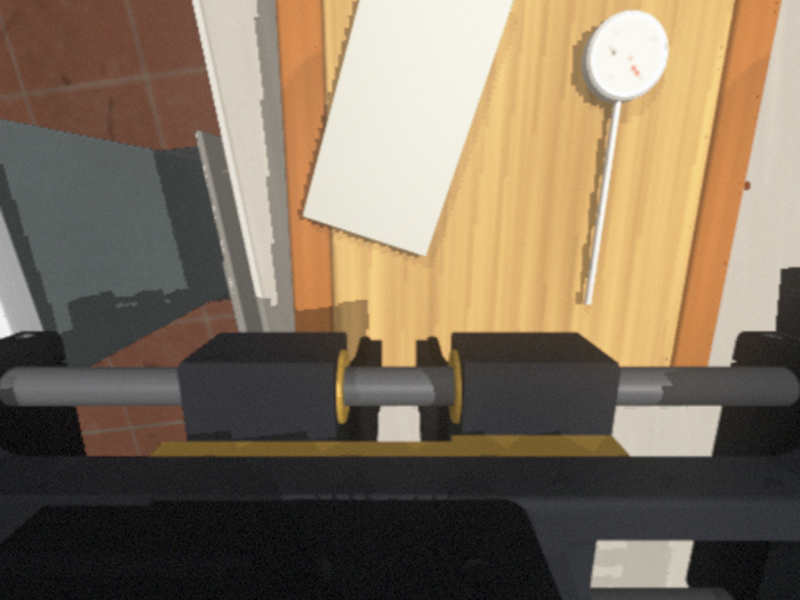

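The wrist view shows the pad's far rear corner at (428,255) and near rear corner at (303,216). The far fingertip at (435,350) lines up just about behind the far corner. I'll check against the wrist calibration.

```bash
python3 - <<'E'
import pickle; from h import *
np.set_printoptions(precision=4,suppress=True)
d=pickle.load(open("d1.pkl","rb")); W=d["wrist"]; T=d["top"]
d0=pickle.load(open("d0.pkl","rb")); S=d0["scene"]
for k,w,t,s in(("FR",(428,255),(470,402),(557,232)),("NR",(303,216),(417,515),(634,323))):
    a=un(w,1.5625,(0,0)); b=un(t,5,(150,165)); c=un(s,4,(160,180))
    print(k,onz(W,a,.041),tri([W,T],[a,b]),tri([W,T,S],[a,b,c]))
E
```

```text
FR [ 0.4527 -0.0262  0.041 ] [ 0.453  -0.0263  0.0394] [ 0.4512 -0.0271  0.0345]
NR [0.3836 0.0052 0.041 ] [0.3877 0.0042 0.0551] [0.3831 0.0047 0.0321]
```

{"method": "drive_tool", "body": {
  "increments": "0 25 0 0 214; 0 25 0 0 214; 0 24 0 0 214; 0 10 0 0 214; 0 0 0 0 214; 0 0 0 0 214"
}}

```text
time: 2.75
position: [0.4327, -0.0566, 0.0374]
tool_rot: [-1.569, 0.096, -0.098]
ft_force: [-0.1, 0.2, 1.1]
grip_width: 0.159
```

```bash
cat > look.py <<'E'
import sys,cv2,pickle
from bench import ctrl,get_image
from h import *
from go import frame
np.set_printoptions(precision=4,suppress=True)
n=sys.argv[1]
s=ctrl.get_state(); print(s["time"],s["position"],s["ft_force"],s["grip_width"])
d={}
for c in sys.argv[2:]:
    r=get_image(c); d[c]=r
    if c=="wrist": o=cv2.resize(r["img"][:,:,::-1],(800,600),interpolation=cv2.INTER_CUBIC)
    elif c=="top": o=cv2.resize(r["img"][165:285,150:290,::-1],None,fx=5,fy=5,interpolation=cv2.INTER_CUBIC)
    else: o=cv2.resize(r["img"][195:345,160:355,::-1],None,fx=4,fy=4,interpolation=cv2.INTER_CUBIC)
    cv2.imwrite(f"pics/{c}{n}.png",o)
pickle.dump(d,open(f"d{n}.pkl","wb"))
E
python3 look.py 2 top scene
```

```text
2.75 [ 0.4327 -0.0566  0.0374] [-0.1116  0.2053  1.0554] 0.15911947459934267
```

View pics/scene2.png

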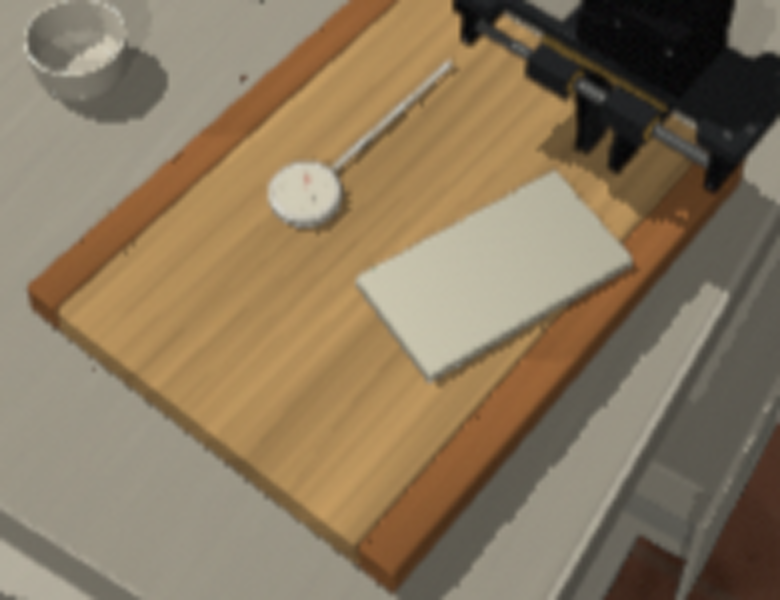

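The fingers hover about 5 mm above the board, just behind the pad's rear end (scene crop: tips at 585,150 and 620,165). Now the first stretch of pushing along tool +z.

{"method": "drive_tool", "body": {
  "increments": "0 1 5 0 214; 0 0 5 0 214; 0 0 5 0 214; 0 0 5 0 214; 0 0 5 0 214; 0 0 5 0 214; 0 0 5 0 214; 0 0 5 0 214; 0 0 5 0 214; 0 0 5 0 214; 0 0 5 0 214; 0 0 5 0 214; 0 0 0 0 214"
}}

```text
time: 4.47
position: [0.4392, 0.0039, 0.0355]
tool_rot: [-1.569, 0.096, -0.096]
ft_force: [0.5, 0.0, 0.5]
grip_width: 0.158
```

```bash
python3 look.py 3 wrist scene
```

```text
4.475 [0.4392 0.0039 0.0355] [0.5308 0.025  0.5377] 0.1579495647558386
```

View pics/wrist3.png

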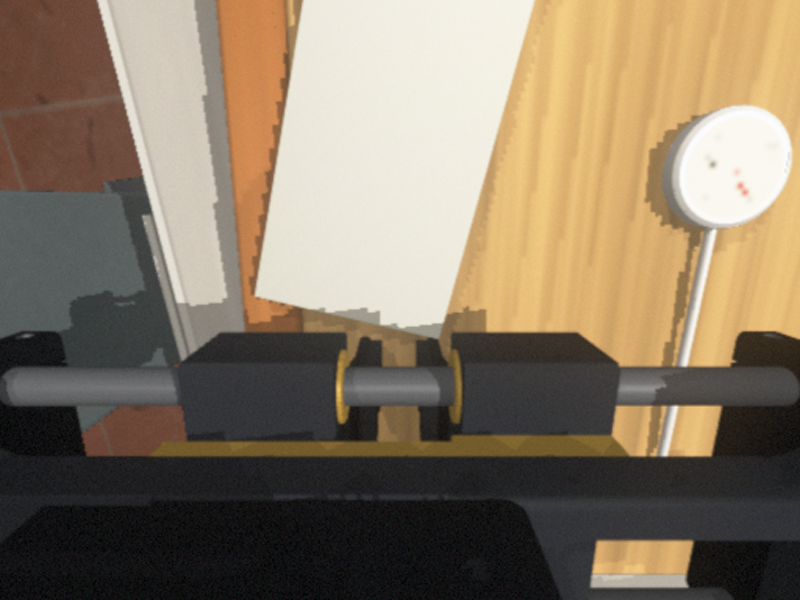

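View pics/scene3.png

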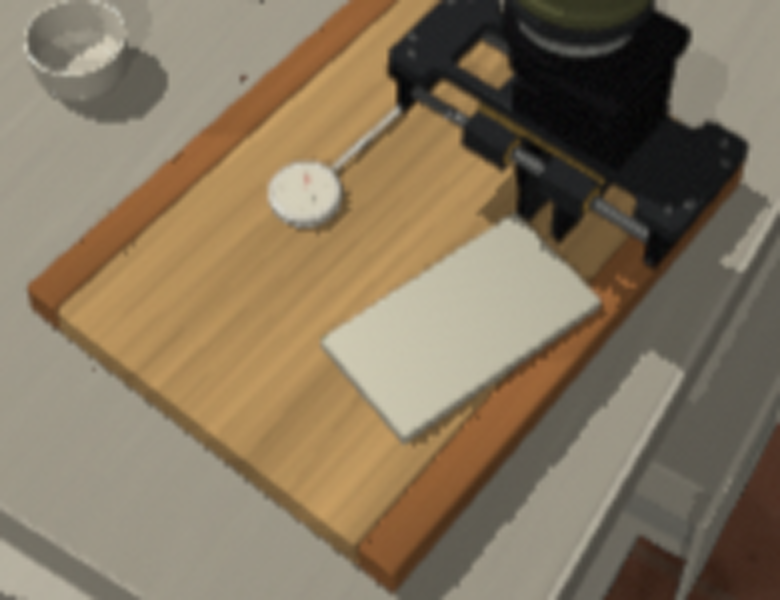

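The pad is sliding and turning the right way. In the wrist view its rear end now runs from (255,295) to about (440,338), and the thermometer hasn't moved. I'll carry on.

{"method": "drive_tool", "body": {
  "increments": "0 0 5 0 214; 0 0 5 0 214; 0 0 5 0 214; 0 0 5 0 214; 0 0 5 0 214; 0 0 5 0 214; 0 0 5 0 214; 0 0 5 0 214; 0 0 5 0 214; 0 0 5 0 214; 0 0 0 0 214"
}}

```text
time: 5.95
position: [0.4454, 0.0535, 0.0356]
tool_rot: [-1.568, 0.096, -0.096]
ft_force: [-0.4, 0.4, 0.3]
grip_width: 0.159
```

```bash
python3 look.py 4 wrist scene
```

```text
5.95 [0.4454 0.0535 0.0356] [-0.4476  0.4437  0.2866] 0.1594955706291477
```

View pics/wrist4.png

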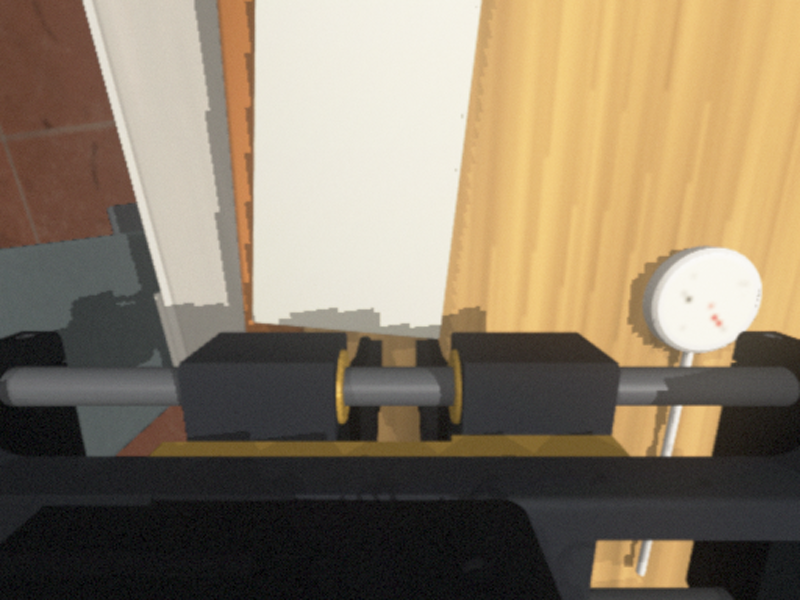

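View pics/scene4.png

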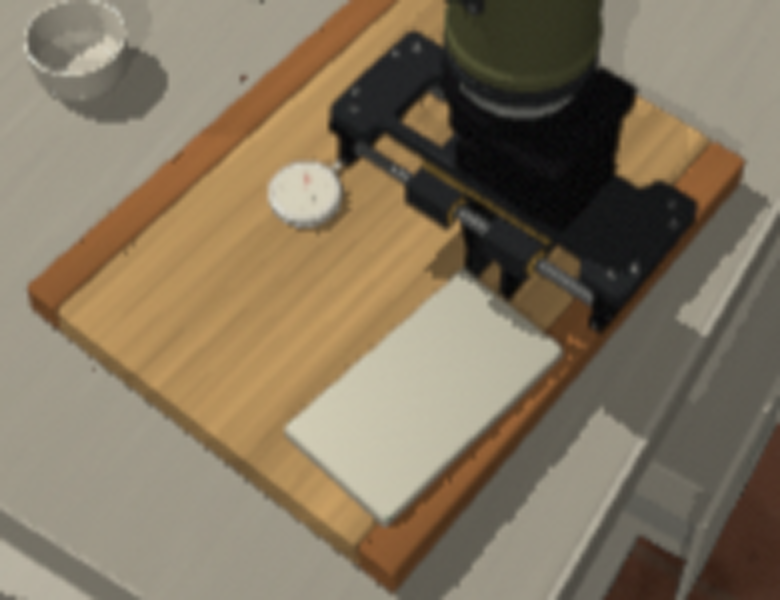

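The pad is nearly square now. Its rear end runs from (253,322) to (440,335) in the wrist view, and the fingers sit about 20 mm to the far side of its middle. I'll back off, move 12 mm nearer and keep pushing, so it doesn't turn too far.

{"method": "drive_tool", "body": {
  "increments": "0 0 -5 0 214; -6 0 0 0 214; -6 0 0 0 214; 0 0 5 0 214; 0 0 5 0 214; 0 0 5 0 214; 0 0 5 0 214; 0 0 5 0 214; 0 0 5 0 214; 0 0 5 0 214; 0 0 5 0 214; 0 0 5 0 214; 0 0 5 0 214; 0 0 5 0 214; 0 0 0 0 214"
}}

```text
time: 7.92
position: [0.4396, 0.1047, 0.0355]
tool_rot: [-1.568, 0.096, -0.096]
ft_force: [-0.2, 0.4, 0.8]
grip_width: 0.162
```

```bash
python3 look.py 5 wrist scene top
```

```text
7.925 [0.4396 0.1047 0.0355] [-0.2316  0.356   0.8231] 0.16221512322663795
```

View pics/wrist5.png

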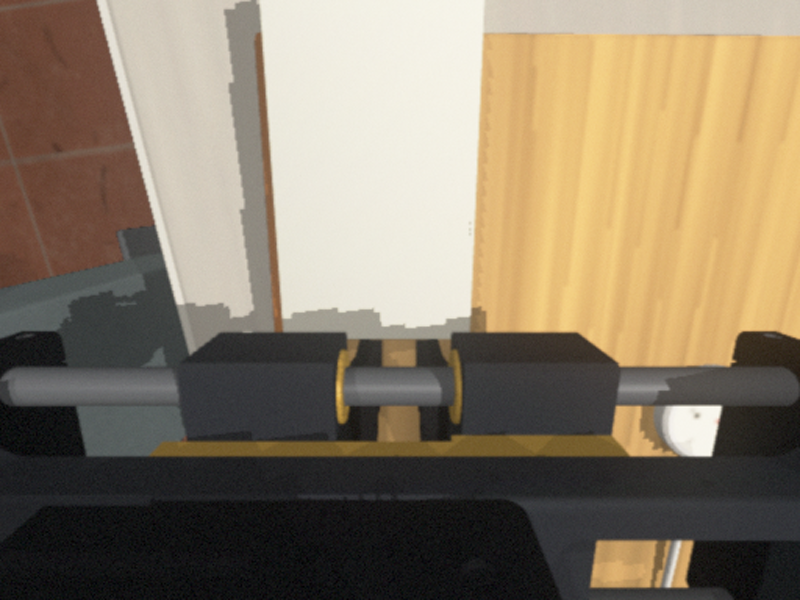

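View pics/scene5.png

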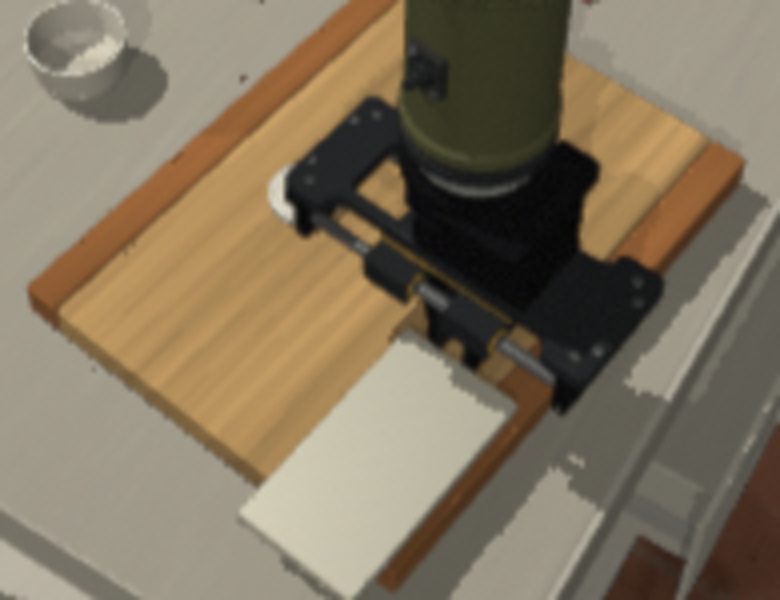

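View pics/top5.png

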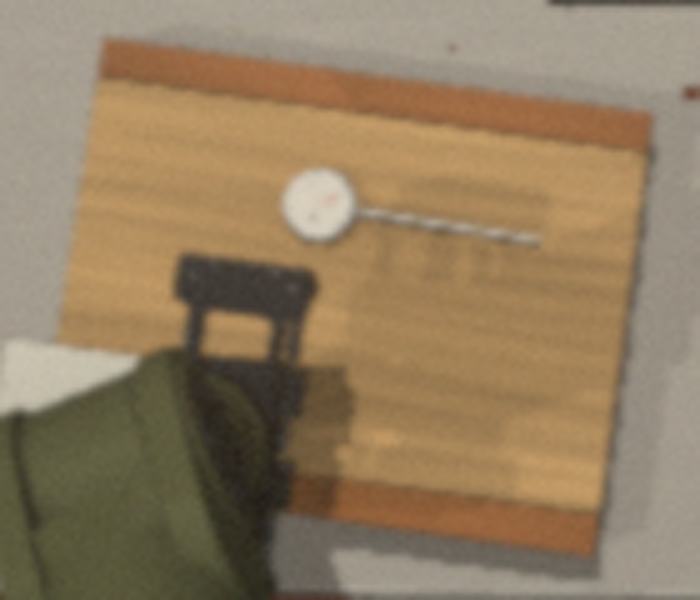

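The pad is square to the tool and sticking out. The far lead corner is at top crop (5,341) and scene crop (240,515), and the near lead corner is at scene crop (345,597). I'll compute the overhang in each camera separately so calibration offsets cancel.

```bash
python3 - <<'E'
import pickle; from h import *
np.set_printoptions(precision=4,suppress=True)
d=pickle.load(open("d5.pkl","rb")); W,S,T=d["wrist"],d["scene"],d["top"]
n=np.array([.126,.992]); 
f=lambda X:X[:2]@n
TT=lambda p,z:onz(T,un(p,5,(150,165)),z)
SS=lambda p,z:onz(S,un(p,4,(160,195)),z)
WW=lambda p,z:onz(W,un(p,1.5625,(0,0)),z)
L=(TT((103,38),.032),TT((38,477),.032)); print("top edge",[f(x) for x in L],"FL",TT((5,341),.041),f(TT((5,341),.041)))
print("scene edge",[f(SS(p,.032)) for p in((30,288),(265,475),(352,548))],"FL,NL",SS((240,515),.041),SS((345,597),.041),f(SS((240,515),.041)),f(SS((345,597),.041)))
print("wrist edge",[f(WW(p,.032)) for p in((487,34),(790,36))], "rear corner", WW((472,330),.041),f(WW((472,330),.041)))
s=[0.4396,0.1047]; print("tcp",s@n)
E
```

```text
top edge [np.float64(0.28283326083909893), np.float64(0.281865182712869)] FL [0.4874 0.2521 0.041 ] 0.3115021586668067
scene edge [np.float64(0.2827179279916685), np.float64(0.2846920572672198), np.float64(0.28690216258388634)] FL,NL [0.482  0.2537 0.041 ] [0.4134 0.2618 0.041 ] 0.31244206275251374 0.3118238542630533
wrist edge [np.float64(0.2824939185746037), np.float64(0.28226412443923654)] rear corner [0.4699 0.1159 0.041 ] 0.17417817789326964
tcp 0.159252
```

Overhang is now about 29 mm (top 29, scene 28, wrist 32), and the pad is square to within about 0.01 rad. I'll push 21 mm more, then back away and raise the tool.

{"method": "drive_tool", "body": {
  "increments": "0 0 5 0 214; 0 0 5 0 214; 0 0 4 0 214; 0 0 4 0 214; 0 0 3 0 214; 0 0 0 0 214; 0 0 -10 0 214; 0 0 -20 0 214; 0 -30 -20 0 214; 0 -40 -20 0 214; 0 -40 -40 0 214; 0 0 -50 0 214; 0 0 -50 0 214; 0 0 0 0 214"
}}

```text
time: 9.82
position: [0.4151, -0.088, 0.1455]
tool_rot: [-1.569, 0.103, -0.103]
ft_force: [-0.1, 0.9, 0.2]
grip_width: 0.167
```

```bash
sed -i 's/\[165:285,150:290/[165:285,130:270/' look.py; python3 look.py 6 wrist scene top
```

```text
9.825 [ 0.4151 -0.088   0.1455] [-0.1227  0.8626  0.2335] 0.1671877171602297
```

View pics/wrist6.png

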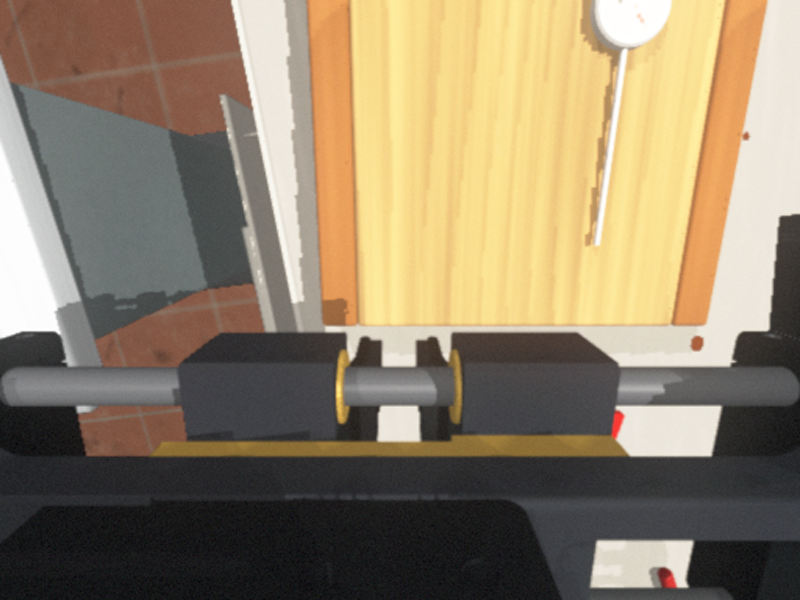

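View pics/scene6.png

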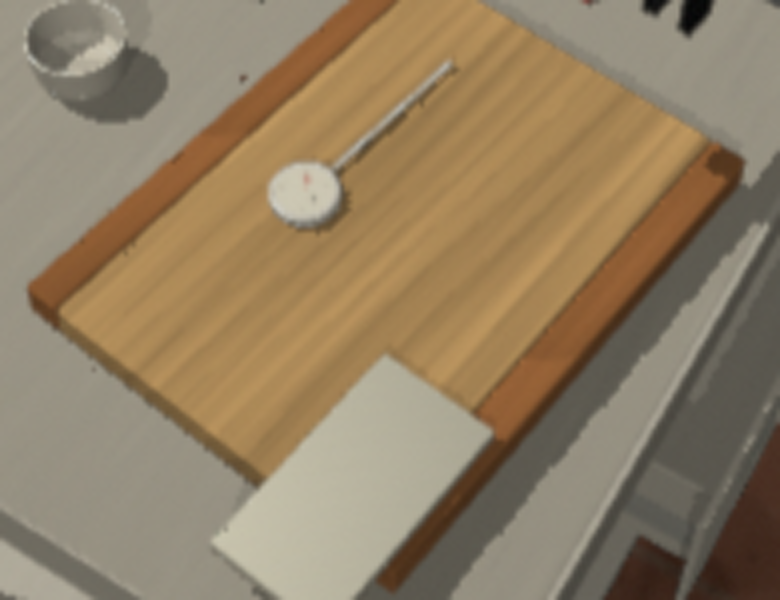

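View pics/top6.png

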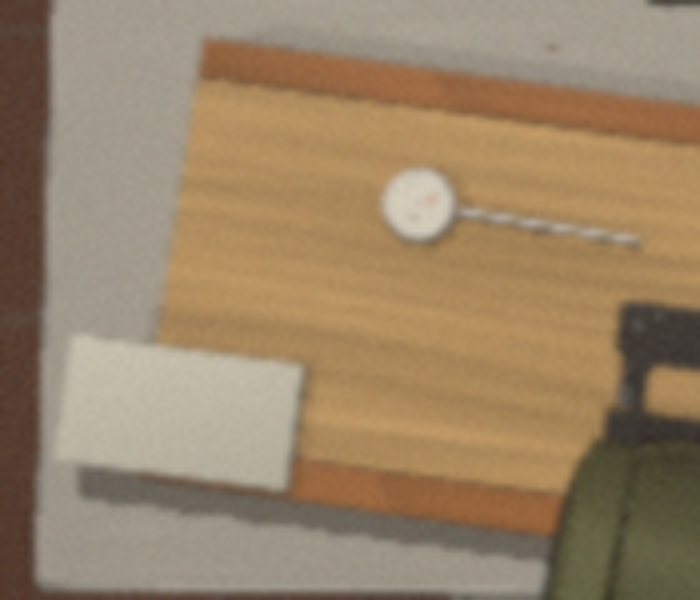

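The pad's corners in the top crop are (70,336), (57,462), (290,491) and (303,364). In the scene crop they are (212,543), (387,353) and (494,432). The thermometer is unmoved. Final numbers next.

```bash
python3 - <<'E'
import pickle; from h import *
np.set_printoptions(precision=4,suppress=True)
d=pickle.load(open("d6.pkl","rb")); S,T=d["scene"],d["top"]
n=np.array([.126,.992]); f=lambda X:round(float(X[:2]@n),4)
TT=lambda p,z:onz(T,un(p,5,(130,165)),z)
SS=lambda p,z:onz(S,un(p,4,(160,195)),z)
c=[TT(p,.041) for p in((70,336),(57,462),(290,491),(303,364))]
print([f(x) for x in c],[f(TT(p,.032)) for p in((203,38),(157,337))]); a=(c[0]+c[1]-c[2]-c[3])[:2]/2; print("len",np.linalg.norm(a),"ang",np.arctan2(*a),np.arctan2(.126,.992))
print("scene",[f(SS(p,.041)) for p in((212,543),(387,353),(494,432))],[f(SS(p,.032)) for p in((30,288),(258,482),(352,548))])
# height by triangulation
for t,s in(((70,336),(212,543)),((303,364),(387,353)),((290,491),(494,432))):
    print(tri([T,S],[un(t,5,(130,165)),un(s,4,(160,195))]))
E
```

```text
[0.3327, 0.3289, 0.1889, 0.1921] [0.2828, 0.2832]
len 0.14029147233295386 ang 0.11310287007674949 0.12633961114234296
scene [0.3325, 0.192, 0.1933] [0.2827, 0.29, 0.2869]
[0.4881 0.273  0.0374]
[0.4717 0.1328 0.0365]
[0.3978 0.1407 0.0326]
```

The two cameras agree on about 48 mm overhang and about 0.01 rad off square, with the pad flat and the arm clear. Handing in.

```bash
python3 -c "
from bench import workorder
print(workorder.close_job())"
```

```text
the job is handed in; nothing more can be done
None
```

I pushed the white order pad to the board's left-hand edge with nearly shut fingertips, and it now sticks out by about 48 mm. It was roughly 0.32 rad off square at the start. Pushing behind the far half of its rear end turned it square on the way. I then backed off, raised the tool clear and handed the job in about 10 s into the run, with no verdict reported.

- **Overhang:** about 48 mm in both the top and scene views, measured within each camera.
- **Angle:** about 0.01 rad off square to the edge.
- **Flat on the board:** it looks flat and still. Triangulated corner heights were 33–37 mm, against the 41 mm expected for the pad's top. The same two views read the board's top low by about 5 mm at the start, so I take this as a camera calibration offset.
- **Other things:** the thermometer was at the same pixels as at the start. One bowl looked unmoved in the last pictures. The other was outside those crops, but the arm only passed high over that area.
- **Disagreement:** at the last stop before the final push, the wrist view read 32 mm overhang while the top and scene views read 29 and 28 mm. I used about 29 mm.

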